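# Clamp a board in the stapling jig

### The arm

A 7-joint arm with a two-finger parallel gripper is mounted at the origin on the work surface. World frame = base frame: x ahead of the robot, y to its left, z up, the work surface at z = 0. Lengths are in m, angles in rad, forces in N, time in s.
With the tool pointing down it reaches from about 0.425 to 0.925 m from the base axis. Payload 6.8 kg.
Tool frame: the origin (TCP) lies at the very end of the fingers, on their centre line; the grasp point (between the pads) lies 19 mm behind it (bot.grip_depth is the distance from the TCP to the grasp point, in m); z points along the fingers, y is the direction in which the jaws open and shut (so a half turn about z gives the same grasp; the last joint's range is limited). The gripper opens to 85 mm and grips with 20 to 120 N. Pads are 22 mm wide; open, the fingers measure 114 mm over their backs; the gripper's body (76 mm by 85 mm) begins 54 mm behind the grasp point. The pads swing forward as they close: fully open they stand 13 mm farther back than shut.
Start: joints at [-1.325, 0.477, 0.022, 1.555, -0.011, 1.109, -0.083], TCP at [0.234, 0.633, 0.231] pointing down, gripper open.
Joint ranges: [-2.96, 2.96], [-0.34, 2.1], [-1.41, 1.46], [0.24, 2.44], [-1.37, 4.51], [0.17, 1.92], [-2.96, 2.96]. Speed limits (rad/s): [2.39, 2.39, 3.14, 3.14, 3.14, 3.14, 3.14].

### API

Orientations are given as a unit quaternion [w, x, y, z].
In Python, from station import bot gives the robot as it stands.
- The arm moves only by the tool step_arm, never from a script. Its argument "increments" is a list of rows, each a list of 7 numbers: the shift along the world's x, y, z in m, then the turn, a rotation vector about the world's x, y, z in degrees, then the gripper command: -1 is fully open, 1 is shut, values between are in proportion. In form: [[dx, dy, dz, rx, ry, rz, fingers], ...]. A call has 1 to 10 rows; each row is the pose to reach, as a shift and turn from the pose commanded when the call began; what a row does not reach only later rows make up. A row lasts 1/12 s, in which the tool goes at most 41.7 mm and 7.16 degrees, less where a joint would pass 70% of its speed; a pose out of reach is approached as far as the arm can. A call with a gripper value outside its range is refused whole. The fingers move at their own pace and stop on an object; "force" is the grip in N (left out, the last holds). Time passes only in rows, so rows that repeat a pose let the fingers close. It gives the time, the measured TCP pose, the force and the opening at its end, in the units of the state.
- bot.get_obs(): the state, without advancing time (a new reading comes with each control period).
- bot.read_camera(name): name is "scene" or "side" or "wrist"; returns a dict with "color" (400x640x3 uint8, red, green, blue), "intrinsics" (3x3 intrinsics, pixels), "extrinsics" (4x4, takes a point from camera to world coordinates). Camera axes: x right, y up, looking along -z (the intrinsics and any distortion apply to the point x, -y, -z); pixel columns grow to the right and rows downward; lengths in m; the calibration is good to about 2 mm. The wrist camera is an equidistant fisheye: a pixel r from the principal point sees the ray r / f radians off the axis. A picture is of the moment at which its call begins. There is no depth.
- bot.hand_in(): hands the job in, once; it reports no verdict.
Trained networks look in the newest picture that a camera, given by its name, has taken for a name from the list of things; names that differ only in an ending like _2 or _b are one class to them, and where a whole thing is asked for, a point or a joint stands for the part that bears it (a point fixed in the world has none). Each returns a list of dicts, best first, with "conf" (0 to 1); they miss things now and then, are a little off and sometimes report something else, mostly with a low value. They report only what shows in the picture. A call takes as long as a camera call. They do not tell look-alikes from the thing itself.
- bot.recognise(thing, camera): "location" ([column, row] as shares, 0 to 1, of the picture: columns of its width, rows of its height, amid what is visible of it).
- bot.place_of(thing, camera): "location" ([column, row] as shares, 0 to 1, of the picture: columns of its width, rows of its height: a listed point, or the origin of a listed thing).
The state is a dict: "t": time; "q": joint angles; "joint_vel": joint speeds; "joint_torque": joint torques, N m; "eef_pos": TCP position; "tool_rot": TCP orientation; "contact_force": force on the tool from outside, world axes, zero at the start; "torque": the same for the moment, N m; "gripper_width": opening from 0.0 (shut) to 1.0 (fully open).
Only numpy, scipy, OpenCV 4.12 (cv2) and the standard library are available. Lean on these libraries where they do the work, as an engineer would, in place of code of your own. Each camera call takes 0.05 s, during which the arm holds its last target.

### The job

Get the white board ready for stapling: push it along the channel of the plywood jig with your fingertips until its end butts against the dark stop block, then push the red handle of the hold-down clamp over centre so that it snaps over and its rubber foot presses on the board. Only push: do not lift the board off the jig, and leave the stapler, staple box, glue bottle and yellow tin where they are.

Things in the scene. Friction and masses are not known exactly. Their poses are not given: they have to be found in the camera images.
- jig: Fixed plywood plate, 18 mm thick; origin at bench height. In its frame: plate x -140 to 110, y -180 to 160 mm; +y is the way to push the board, +x roughly away from the robot. Channel along y centred on x = 20, 75 mm wide, between dark rails (14 mm wide, 10 mm above the deck, y -140 to 100). Stop block: 100 mm wide, 25 thick, 32 above the deck.
- stop_face (a point): Centre of the stop block's face that the board must meet, 13.5 mm above the deck, at x = 20, y = 100 mm in the jig's frame.
- board: Loose white laminated board 70 (its x) x 140 (its y) x 27 mm thick, about 150 g, lying in the channel with 2.5 mm play each side; origin at the centre of its underside, on the deck (18 mm above the bench). Starts 55 to 90 mm short of the stop; home, its origin is at y = 30 mm in the jig's frame. Slides with 1 to 2 N.
- board_rear (a point): Centre of the board's rear end face (its -y end, away from the stop), at half its thickness: the place to push. The face stands 17 mm clear above the rails.
- clamp (a joint): Angle of the over-centre clamp, a bent lever turning about the jig's y through clamp_pivot. 0 = open: red handle leans 38 deg to the jig's -x (robot's side), bar up. 1.134 = stop: handle leans 27 deg to +x, bar level. A spring drives it from dead centre (0.57) to the nearer end; leaving open takes about 6 N at the handle towards +x, then less. Rests at about 1.13 on the board.
- clamp_pivot (a point): Pivot axis of the clamp, 68 mm above the bench, at x = -50, y = 65 mm in the jig's frame, between two steel cheeks that reach 81 mm above the bench.
- clamp_tip (a point): Rounded free end of the handle, 105 mm from the pivot (open: about 151 mm above the bench). The red grip, 22 mm in diameter, covers the outer 70 mm of the handle.
- clamp_foot: Black rubber foot 18 mm in diameter under the end of the clamp's bar, 70 mm from the pivot and turning with the lever; origin on the bar's axis, the foot's sole 24.5 mm below it. Clamped, it presses on the board's top (about 7 N) at x = 20, y = 65 mm in the jig's frame.
- brad_tin: Yellow round tin, 48 mm in diameter, 45 mm tall, standing loose on the jig's near corner; origin at the centre of its underside. Leave alone.
- staple_box: Cardboard box with a red band, 70 x 50 x 40 mm, loose on the bench; origin at the centre of its underside. Leave alone.
- glue: White glue bottle, 52 mm in diameter, 130 mm tall, loose on the bench; origin at the centre of its underside. Leave alone.
- stapler: Red and black cordless stapler lying on its side, about 220 x 215 x 60 mm, 1.6 kg; origin at the bench below its middle. Leave alone.
Not all that is in view belongs to the job. Leave any pink or turquoise look-alike of the board alone.

How it is judged:
On the way, in this order (a step that is already met when the one before it is completed fails the run):
1. the board butts against the stop while the clamp is still open (y of board in the frame of jig above 0.027 m and value of joint clamp below 0.57 rad), for 0.1 s.
2. the clamp has snapped over and its foot presses on the board (value of joint clamp above 1 rad and contact force between clamp_foot and board above 2 N), for 0.2 s.
At the end, for the whole second after the job is handed in: The board lies flat in the channel within 3 mm of the stop, at rest, and the clamp is over at its closed end (joint above 1.0 rad) with its foot pressing on the board with more than 2 N (all of step 2 and y of board in the frame of jig above 0.027 m and angle between board's own z axis and vertical below 0.05 rad and linear speed of board below 0.02 m/s); the robot touches nothing.
It fails at once if the board is lifted more than 8 mm or tipped (height (world z) of board above 0.026 m or angle between board's own z axis and vertical above 0.15 rad).
It fails at once if the stapler, staple box, glue bottle or yellow tin is moved more than 15 mm (distance of any of stapler, staple_box, glue, brad_tin from where it was at the start of the episode above 0.015 m).
It also fails if it takes over 45 s, if anything falls off the work surface, if the arm or the gripper's body presses on something with over 40 N, if the wrist force passes 120 N, or if a joint passes its speed limit or range.

## Working session

There is one attempt and no reset: what is moved stays moved. The work goes in short steps, Python scripts to look and compute and a tool call to move; the robot and the scene stay as the last step left them, time stands still between calls to the robot, and variables do not carry over. Pictures are saved under pics/ and viewed, and the job is handed in when it is done.

Besides the shell and the picture viewer there is one more tool, called after "Call:" as name([rows], argument=value, ...), one row to a line, values as JSON. step_arm: Moves the arm, as the interface text tells. Its arguments: {"type":"object","properties":{"increments":{"type":"array","items":{"type":"array","items":{"type":"number"}}},"force":{"type":"number"}},"required":["increments"]}

```bash
ls; mkdir -p pics; python3 - <<'E'
from station import bot
import cv2
o=bot.get_obs();print(o)
for c in ["scene","side","wrist"]:
    r=bot.read_camera(c);cv2.imwrite(f"pics/{c}0.png",r["color"][:,:,::-1]);print(c,r["intrinsics"].tolist(),r["extrinsics"].round(4).tolist(), [k for k in r])
    for t in ["board","jig","board_rear","stop_face","clamp_pivot","clamp_tip","clamp_foot","brad_tin","staple_box","glue","stapler"]:
        print(t,[( [round(d["location"][0]*640,1),round(d["location"][1]*400,1)],round(d["conf"],2)) for d in bot.place_of(t,c)[:3]])
print(bot.get_obs()["t"])
E
```

```text
pics
{'t': 0.0, 'q': array([-1.32511423,  0.47779166,  0.02237165,  1.5564681 , -0.01146704,
        1.10930022, -0.08309584]), 'joint_vel': array([ 4.02082134e-05,  1.15999937e-03, -9.68085248e-05, -1.00051231e-03,
       -1.73556485e-03, -9.26286577e-04,  1.63146170e-04]), 'joint_torque': array([ 1.47312508e-04, -5.96462166e+01,  1.60811171e+00, -2.81203687e+01,
        1.24218801e-02,  9.28226887e-03, -2.67759003e-05]), 'eef_pos': array([0.23368722, 0.6326184 , 0.23032498]), 'tool_rot': array([-7.20369450e-05,  1.75964039e-01,  9.84396166e-01, -9.16636791e-04]), 'contact_force': array([-0.55447152,  0.86506085, -0.1713888 ]), 'torque': array([0.00886115, 0.02375356, 0.00870522]), 'gripper_width': 1.0036121794203938}
scene [[384.92732521034907, 0.0, 325.8135877410143], [0.0, 384.92732521034907, 194.50559182603487], [0.0, 0.0, 1.0]] [[-0.7221, -0.5968, 0.3499, 0.984], [0.6918, -0.627, 0.3581, 0.4256], [0.0057, 0.5007, 0.8656, 1.2235], [0.0, 0.0, 0.0, 1.0]] ['color', 'intrinsics', 'extrinsics']
board [([354.3, 174.0], 0.81), ([318.4, 241.4], 0.7), ([271.9, 192.1], 0.57)]
jig [([337.7
[... 885 characters left out ...]
69.5], 0.93)]
clamp_tip [([275.8, 148.6], 0.51)]
clamp_foot [([304.0, 148.4], 0.53)]
brad_tin [([314.2, 223.2], 0.75)]
staple_box [([287.6, 134.7], 0.66), ([303.6, 147.8], 0.63)]
glue [([248.1, 141.5], 0.88)]
stapler [([453.1, 349.6], 0.7)]
wrist [[309.70691628693146, 0.0, 321.9394051473054], [0.0, 309.70691628693146, 206.32168203547215], [0.0, 0.0, 1.0]] [[0.3469, -0.8997, -0.2649, 0.1667], [0.9379, 0.3326, 0.0985, 0.6583], [-0.0006, -0.2826, 0.9592, 0.3742], [0.0, 0.0, 0.0, 1.0]] ['color', 'intrinsics', 'extrinsics']
board [([54.1, 337.7], 0.67)]
jig []
board_rear [([72.5, 361.7], 0.83)]
stop_face []
clamp_pivot []
clamp_tip []
clamp_foot []
brad_tin []
staple_box []
glue []
stapler []
1.8
```

View pics/scene0.png

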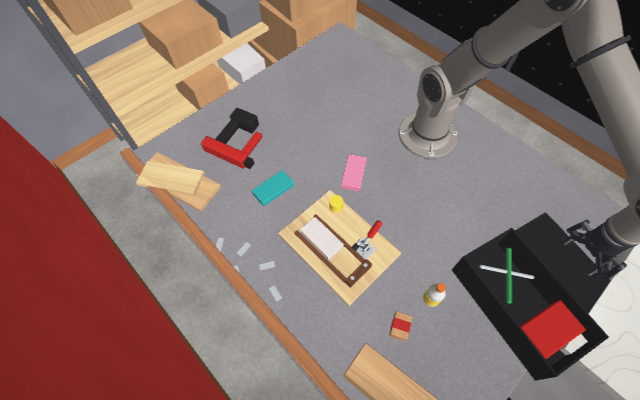

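View pics/side0.png

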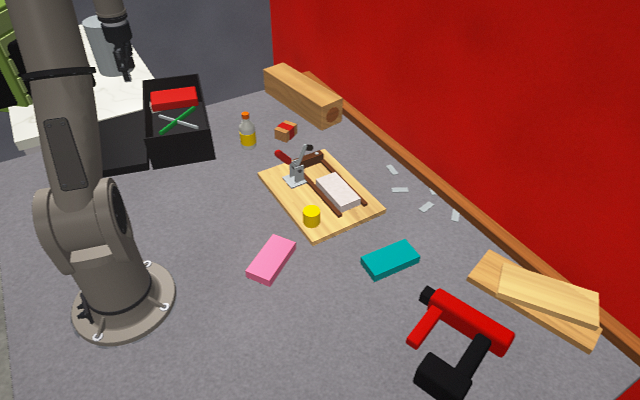

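```bash
cat > h.py <<'E'
import numpy as np,cv2
K={'scene':(384.92732521034907,325.8135877410143,194.50559182603487),'side':(440.0880082865966,321.00847070470684,199.44002898162955)}
# exact extrinsics are read from bot and cached
import os
def cache():
    from station import bot
    np.savez('ext.npz',**{c:bot.read_camera(c)["extrinsics"] for c in K})
if not os.path.exists('ext.npz'): cache()
E_=np.load('ext.npz')
def ray(c,u,v):
    f,cx,cy=K[c];T=E_[c]
    d=np.array([(u-cx)/f,-(v-cy)/f,-1.]);return T[:3,3],T[:3,:3]@d
def atz(c,u,v,z):
    o,d=ray(c,u,v);return o+d*(z-o[2])/d[2]
def proj(c,p):
    f,cx,cy=K[c];T=E_[c];q=T[:3,:3].T@(np.asarray(p,float)-T[:3,3]);return np.array([cx+f*q[0]/-q[2],cy-f*q[1]/-q[2]])
def tri(a,b):
    (o1,d1),(o2,d2)=ray('scene',*a),ray('side',*b)
    s=np.linalg.lstsq(np.c_[d1,-d2],o2-o1,rcond=None)[0]
    p,q=o1+d1*s[0],o2+d2*s[1];return (p+q)/2,np.linalg.norm(p-q)
E
python3 - <<'E'
from h import *
np.set_printoptions(precision=4,suppress=True)
for n,a,b in [('rear',(306.2,221.6),(350.7,207.3)),('board',(318.4,241.4),(335.9,194.5)),('stop',(354.2,270.8),(311.2,165.2)),('tip',(377.1,220.8),(275.8,148.6)),('foot',(359.2,243.8),(304,148.4)),('tin',(336.2,205.7),(314.2,223.2)),('jig',(337.7,250.1),(320.9,189.2)),('glue',(429.6,298.9),(248.1,141.5))]:
    print(n,*tri(a,b))
for c,f in(('scene',(250,150,440,340)),('side',(220,100,440,270))):
    im=cv2.imread(f'pics/{c}0.png');x0,y0,x1,y1=f
    cv2.imwrite(f'pics/{c}0c.png',cv2.resize(im[y0:y1,x0:x1],None,fx=3.5 if c=='side' else 3.1,fy=3.5 if c=='side' else 3.1,interpolation=cv2.INTER_CUBIC))
E
```

```text
rear [ 0.6257 -0.035   0.0342] 0.0012820237307893
board [0.6353 0.0448 0.0153] 0.013510407795717161
stop [0.6307 0.1977 0.0246] 0.001871103701002178
tip [0.5004 0.1634 0.159 ] 0.008235563357080809
foot [0.588  0.1677 0.1259] 0.002213210124201933
tin [ 0.5071 -0.018   0.0181] 0.012715234948275402
jig [0.6116 0.1048 0.002 ] 0.00019908252351557182
glue [0.5186 0.4253 0.0149] 0.006099984842869202
```

View pics/scene0c.png

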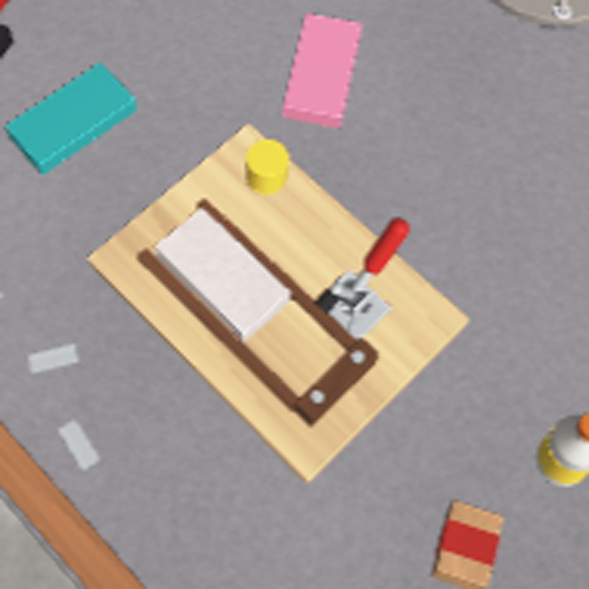

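View pics/side0c.png

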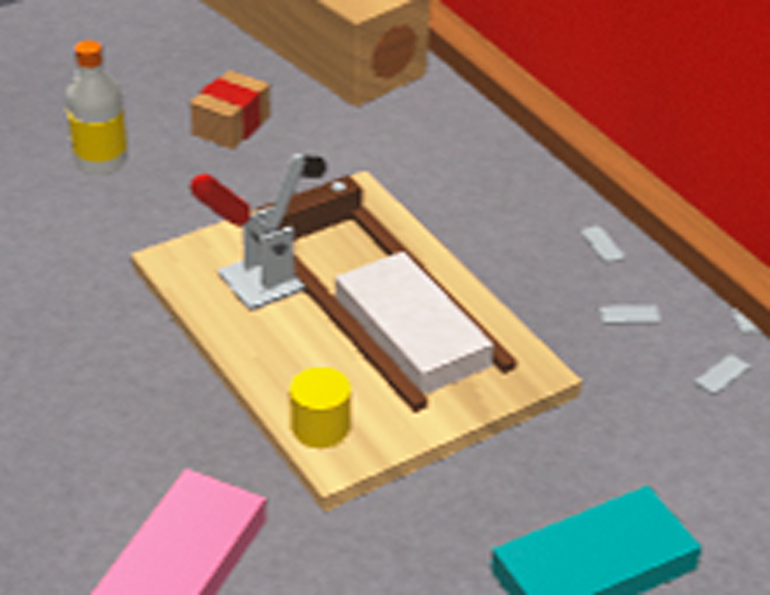

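The white board is centred near scene pixel (322,238) and side pixel (338,191). The pink look-alike (354,173) and the turquoise one (272,187) lie off the jig. The crop confirms the white one sits in the channel with the clamp open.

```bash
cat >> h.py <<'E'
def jig2w(P,p):
    x,y,a=P;c,s=np.cos(a),np.sin(a);return np.array([x+c*p[0]-s*p[1],y+s*p[0]+c*p[1],p[2]])
E
python3 - <<'E'
from h import *
from scipy.optimize import least_squares
np.set_printoptions(precision=4,suppress=True)
C=[(-.14,-.18,.018),(.11,-.18,.018),(.11,.16,.018),(-.14,.16,.018)]
S={'scene':np.array([(248,124),(88,258),(308,482),(469,320)])/3.1+[250,150],'side':np.array([(327,500),(580,382),(362,172),(132,258)])/3.5+[220,100]}
def res(P,cams=('scene','side')):
    return np.concatenate([proj(c,jig2w(P,p))-u for c in cams for p,u in zip(C,S[c])])
for cams in [('scene',),('side',),('scene','side')]:
    r=least_squares(res,[.61,.1,0],args=(cams,));print(r.x,np.abs(r.fun).max())
P=r.x; np.save('jig.npy',P)
# board rear top edge corners: fit offset along y; board top z=.045
for c,pts in {'scene':[((155,244)),((202,210)),((290,293)),((244,337))],'side':[(425,388),(492,347),(404,254),(337,283)]}.items():
    s,o=(3.1,[250,150]) if c=='scene' else (3.5,[220,100])
    for p in pts:
        q=np.array(p)/s+o;w=atz(c,*q,.018+(.027))
        a=P[2];d=w[:2]-P[:2];print(c,w[:2],'jig',np.array([np.cos(a)*d[0]+np.sin(a)*d[1],-np.sin(a)*d[0]+np.cos(a)*d[1]]))
for n,p in dict(stop=(.02,.1,.0315),pivot=(-.05,.065,.068),tip=(-.05-.105*np.sin(.663),.065,.068+.105*np.cos(.663))).items(): print(n,jig2w(P,p),proj('scene',jig2w(P,p)),proj('side',jig2w(P,p)))
a=P[2];
def inv(w):
    d=np.array(w)[:2]-P[:2];return np.array([np.cos(a)*d[0]+np.sin(a)*d[1],-np.sin(a)*d[0]+np.cos(a)*d[1]])
print('tin',inv((.5071,-.018)))
E
```

```text
[0.6104 0.1041 0.0045] 0.4712091085647785
[0.6092 0.0978 0.0138] 1.226446762090461
[0.6103 0.1014 0.0094] 1.4091013359376632
scene [ 0.6624 -0.0259] jig [ 0.051  -0.1278]
scene [ 0.5975 -0.0209] jig [-0.014  -0.1222]
scene [0.5969 0.1155] jig [-0.0133  0.0142]
scene [0.6664 0.1172] jig [0.0563 0.0153]
side [ 0.5881 -0.0421] jig [-0.0236 -0.1433]
side [ 0.6617 -0.03  ] jig [ 0.0502 -0.1319]
side [0.6641 0.1067] jig [0.0539 0.0048]
side [0.5936 0.1029] jig [-0.0167  0.0017]
stop [0.6293 0.2016 0.0315] [355.2154 270.6952] [309.9331 162.9287]
pivot [0.5597 0.1659 0.068 ] [363.0959 244.8691] [295.9568 166.998 ]
tip [0.495  0.1653 0.1508] [379.6943 220.9915] [275.3954 151.4979]
tin [-0.1043 -0.1184]
```

Call:
step_arm([
  [0.01,-0.02,0.03,0,0,3,1],
  [0.03,-0.05,0.03,0,0,6,1],
  [0.05,-0.09,0.03,0,0,9,1],
  [0.07,-0.125,0.03,0,0,12,1],
  [0.09,-0.16,0.03,0,0,15,1],
  [0.11,-0.195,0.03,0,0,18,1],
  [0.13,-0.23,0.03,0,0,20,1],
  [0.15,-0.265,0.03,0,0,20,1],
  [0.17,-0.3,0.03,0,0,20,1],
  [0.19,-0.335,0.03,0,0,20,1],
], force=40)

```text
t: 2.73
eef_pos: [0.4246, 0.2963, 0.2617]
tool_rot: [0.0, 0.002, 1.0, 0.0]
contact_force: [1.3, 0.5, 0.6]
gripper_width: 0.001
```

Call:
step_arm([
  [0.02,-0.035,0,0,0,0,1],
  [0.04,-0.07,0,0,0,0,1],
  [0.06,-0.105,0,0,0,0,1],
  [0.08,-0.14,0,0,0,0,1],
  [0.1,-0.175,0,0,0,0,1],
  [0.12,-0.21,0,0,0,0,1],
  [0.14,-0.25,0,0,0,0,1],
  [0.16,-0.29,0,0,0,0,1],
  [0.185,-0.325,0,0,0,0,1],
  [0.205,-0.36,0,0,0,0,1],
])

```text
t: 3.57
eef_pos: [0.6268, -0.0582, 0.2616]
tool_rot: [0.0, 0.002, 1.0, 0.0]
contact_force: [-0.3, 0.1, 0.1]
gripper_width: 0.0
```

Call:
step_arm([
  [0,-0.025,-0.03,0,0,0,1],
  [0,-0.025,-0.07,0,0,0,1],
  [0,-0.025,-0.1,0,0,0,1],
  [0,-0.025,-0.1,0,0,0,1],
])

```text
t: 3.9
eef_pos: [0.6215, -0.0815, 0.155]
tool_rot: [-0.006, 0.003, 1.0, 0.0]
contact_force: [-0.7, 0.4, -0.4]
gripper_width: -0.003
```

```bash
cat > look.py <<'E'
import sys,cv2
from station import bot
from h import *
n=sys.argv[1]
np.set_printoptions(precision=4,suppress=True)
for c in sys.argv[2:]:
    r=bot.read_camera(c);im=r["color"][:,:,::-1]
    if c=='scene': im=cv2.resize(im[150:340,250:440],None,fx=3.1,fy=3.1,interpolation=cv2.INTER_CUBIC)
    if c=='side': im=cv2.resize(im[100:270,220:440],None,fx=3.5,fy=3.5,interpolation=cv2.INTER_CUBIC)
    cv2.imwrite(f"pics/{c}{n}.png",im)
    if c=='wrist': print(r["extrinsics"].tolist())
o=bot.get_obs();print(o["t"],o["eef_pos"],o["contact_force"])
E
python3 look.py 1 scene side wrist
```

```text
[[0.004774771753220185, -0.9597862934219434, -0.28069106240503894, 0.5541934248942345], [0.999988523485275, 0.004472497038104726, 0.001717459746698563, -0.08084171462960514], [-0.0003930043791561775, -0.2806960415282142, 0.959796633572939, 0.30420497282808706], [0.0, 0.0, 0.0, 1.0]]
4.05 [ 0.6268 -0.0814  0.1629] [ 0.9801 -0.0153  2.105 ]
```

View pics/side1.png

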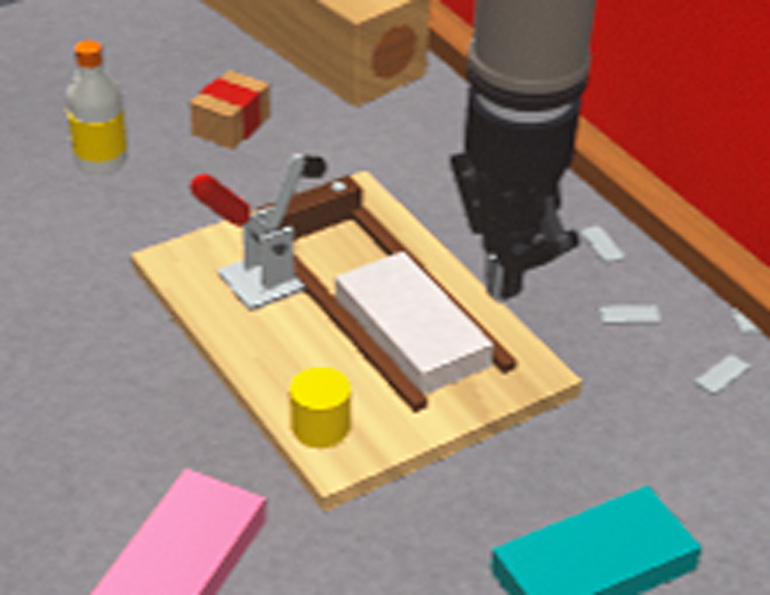

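View pics/wrist1.png

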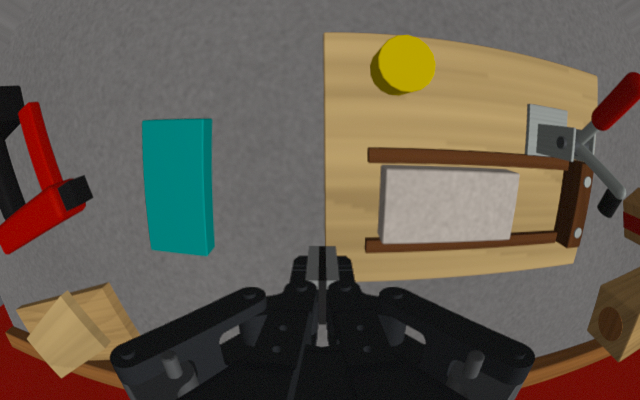

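```bash
cat >> h.py <<'E'
def watz(T,u,v,z):
    T=np.array(T);f,cx,cy=309.70691628693146,321.9394051473054,206.32168203547215
    dx,dy=u-cx,v-cy;r=np.hypot(dx,dy);th=r/f
    d=T[:3,:3]@np.array([np.sin(th)*dx/r,-np.sin(th)*dy/r,-np.cos(th)]);o=T[:3,3];return o+d*(z-o[2])/d[2]
E
python3 - <<'E'
from h import *
np.set_printoptions(precision=4,suppress=True)
T=[[0.004774771753220185, -0.9597862934219434, -0.28069106240503894, 0.5541934248942345], [0.999988523485275, 0.004472497038104726, 0.001717459746698563, -0.08084171462960514], [-0.0003930043791561775, -0.2806960415282142, 0.959796633572939, 0.30420497282808706], [0,0,0,1]]
for n,u,v,z in [('plate -140,-180',324,33,.018),('plate 110,-180',325,281,.018),('plate -140,160',597,75,.018),('plate 110,160',575,263,.018),('rail near end (-24,-140)',368,156,.028),('rail far end (64,-140)',365,245,.028),('rear near',387,167,.045),('rear far',385,243,.045),('front near',518,174,.045),('front far',511,240,.045),('handle tip',632,78,.15)]:
    print(n,watz(T,u,v,z))
E
```

```text
plate -140,-180 [ 0.4734 -0.0787  0.018 ]
plate 110,-180 [ 0.7202 -0.0785  0.018 ]
plate -140,160 [0.4703 0.2596 0.018 ]
plate 110,160 [0.7206 0.2656 0.018 ]
rail near end (-24,-140) [ 0.5879 -0.0396  0.028 ]
rail far end (64,-140) [ 0.6745 -0.0395  0.028 ]
rear near [ 0.5951 -0.0254  0.045 ]
rear far [ 0.6655 -0.0234  0.045 ]
front near [0.5979 0.111  0.045 ]
front far [0.6675 0.1155 0.045 ]
handle tip [0.5007 0.1505 0.15  ]
```

Wrist view: the board's rear edge is at column ~385, rows 167–243. That puts it at world y ≈ -0.025 and x 0.595–0.667, which agrees with the other cameras. Rail ends and plate corners also fit the given sizes.

Call:
step_arm([
  [0.003,0,-0.04,0,0,0,1],
  [0.003,0,-0.08,0,0,0,1],
  [0.003,0,-0.115,0,0,0,1],
  [0.003,0,-0.13,0,0,0,1],
  [0.003,0,-0.13,0,0,0,1],
])

```text
t: 4.47
eef_pos: [0.6282, -0.0807, 0.03]
tool_rot: [-0.001, 0.002, 1.0, 0.0]
contact_force: [-0.2, -0.2, -0.3]
gripper_width: -0.002
```

Call:
step_arm([
  [0,0.01,0,0,0,0,1],
  [0,0.02,0,0,0,0,1],
  [0,0.027,0,0,0,0,1],
  [0,0.033,0,0,0,0,1],
  [0,0.039,0,0,0,0,1],
  [0,0.045,0,0,0,0,1],
  [0,0.051,0,0,0,0,1],
  [0,0.057,0,0,0,0,1],
  [0,0.063,0,0,0,0,1],
  [0,0.069,0,0,0,0,1],
])

```text
t: 5.3
eef_pos: [0.6288, -0.0124, 0.0313]
tool_rot: [-0.0, 0.003, 1.0, -0.0]
contact_force: [0.1, -1.1, 1.2]
gripper_width: -0.002
```

```bash
python3 look.py 2 side scene
```

```text
5.4 [ 0.6287 -0.0107  0.0311] [ 0.2543 -0.6771 -0.6932]
```

View pics/side2.png

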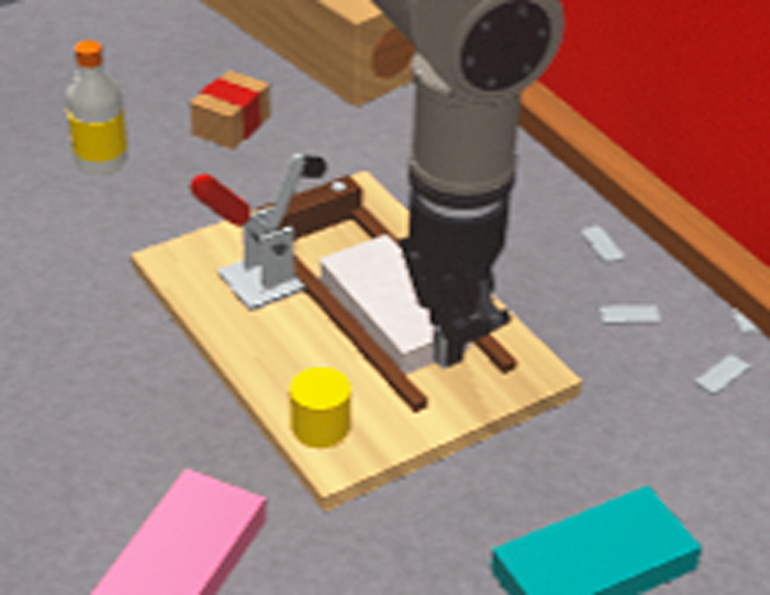

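The fingertips are pushing the board's rear face. The board has moved roughly 20 mm and lies flat and straight between the rails.

Call:
step_arm([
  [0,0.006,0,0,0,0,1],
  [0,0.012,0,0,0,0,1],
  [0,0.018,0,0,0,0,1],
  [0,0.024,0,0,0,0,1],
  [0,0.03,0,0,0,0,1],
  [0,0.035,0,0,0,0,1],
  [0,0.04,0,0,0,0,1],
  [0,0.044,0,0,0,0,1],
  [0,0.048,0,0,0,0,1],
  [0,0.051,0,0,0,0,1],
])

```text
t: 6.23
eef_pos: [0.6288, 0.039, 0.0313]
tool_rot: [-0.0, 0.002, 1.0, 0.0]
contact_force: [1.3, -0.7, -0.1]
gripper_width: 0.003
```

Call:
step_arm([
  [0,0.003,0,0,0,0,1],
  [0,0.006,0,0,0,0,1],
  [0,0.009,0,0,0,0,1],
])

```text
t: 6.48
eef_pos: [0.6289, 0.0472, 0.0313]
tool_rot: [0.0, 0.002, 1.0, -0.0]
contact_force: [2.5, -8.3, -0.3]
gripper_width: -0.002
```

Call:
step_arm([
  [0,0.001,0,0,0,0,1],
  [0,0.002,0,0,0,0,1],
  [0,0.002,0,0,0,0,1],
  [0,0.002,0,0,0,0,1],
])

```text
t: 6.82
eef_pos: [0.6294, 0.0471, 0.0315]
tool_rot: [0.001, 0.003, 1.0, -0.001]
contact_force: [2.3, -5.7, 0.0]
gripper_width: -0.0
```

```bash
python3 look.py 3 side scene wrist
```

```text
[[0.007024477435719136, -0.9589460663756507, -0.2835014964676893, 0.5576278437655605], [0.9999719067714827, 0.005994619705598556, 0.0045000224875818805, 0.04805796978982003], [-0.0026157952057767513, -0.2835251423017885, 0.9589612355555308, 0.17434812084630197], [0.0, 0.0, 0.0, 1.0]]
6.9667 [0.6294 0.0471 0.0315] [ 1.7945 -5.5483 -0.5519]
```

View pics/side3.png

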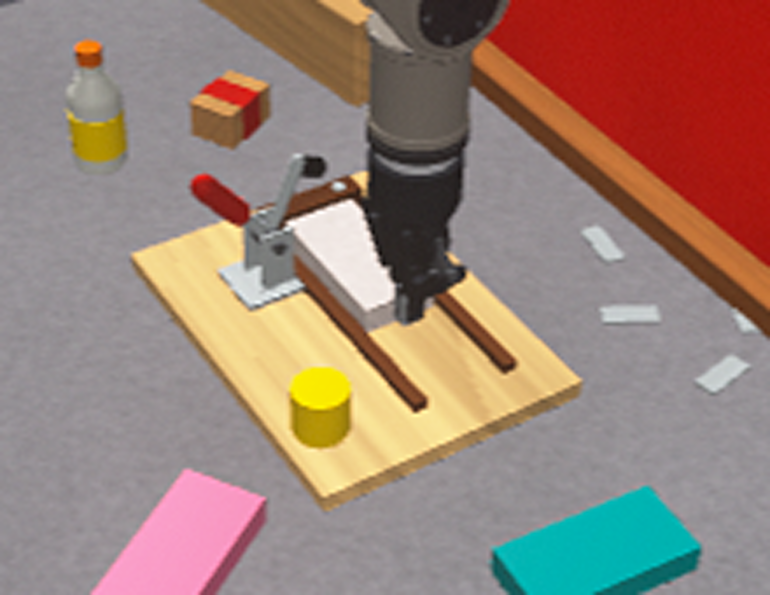

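View pics/wrist3.png

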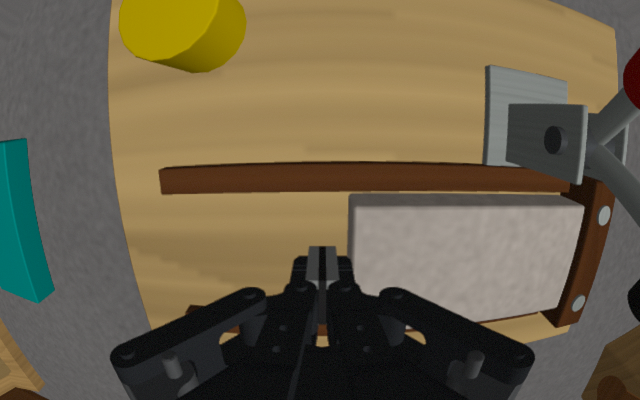

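The board now runs right up to the stop: wrist view columns 350–580, no gap before the dark block. The force also jumped to 8 N there. Next I back off, rise, and go to the robot's side of the red handle.

Call:
step_arm([
  [0,-0.02,0,0,0,0,1],
  [0,-0.025,0.03,0,0,0,1],
  [0,-0.025,0.07,0,0,0,1],
  [0,-0.025,0.11,0,0,0,1],
  [0,-0.025,0.15,0,0,0,1],
  [0,-0.02,0.19,0,0,0,1],
  [-0.03,-0.01,0.2,0,0,0,1],
  [-0.06,0.01,0.2,0,0,0,1],
  [-0.095,0.03,0.2,0,0,0,1],
  [-0.13,0.05,0.2,0,0,0,1],
])

```text
t: 7.8
eef_pos: [0.4975, 0.1003, 0.2317]
tool_rot: [0.0, 0.003, 1.0, 0.0]
contact_force: [0.3, 1.1, 0.9]
gripper_width: -0.004
```

Call:
step_arm([
  [-0.03,0.025,0,0,0,0,1],
  [-0.055,0.05,0,0,0,0,1],
  [-0.055,0.068,0,0,0,0,1],
  [-0.055,0.068,-0.04,0,0,0,1],
  [-0.055,0.068,-0.08,0,0,0,1],
  [-0.055,0.068,-0.11,0,0,0,1],
  [-0.055,0.068,-0.11,0,0,0,1],
])

```text
t: 8.38
eef_pos: [0.4399, 0.1662, 0.1168]
tool_rot: [-0.004, 0.002, 1.0, -0.002]
contact_force: [-0.5, -0.4, 0.3]
gripper_width: -0.001
```

```bash
python3 look.py 4 side scene wrist
```

```text
[[0.00538470609794679, -0.9597363710650992, -0.28085067739820646, 0.37213897959012415], [0.9999845337659142, 0.004777062648350805, 0.0028481399929431756, 0.16792533796683692], [-0.0013918222603496661, -0.2808616700926747, 0.9597472506360971, 0.2644293342173099], [0.0, 0.0, 0.0, 1.0]]
8.5333 [0.4446 0.1678 0.1226] [0.4375 0.185  1.1611]
```

View pics/scene4.png

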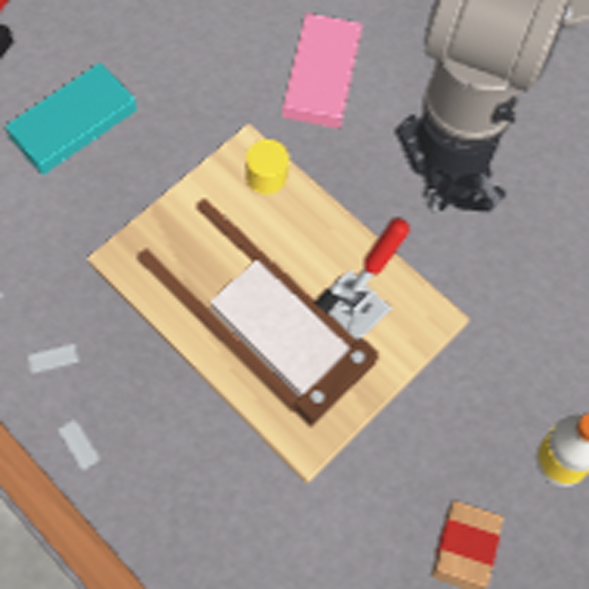

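View pics/wrist4.png

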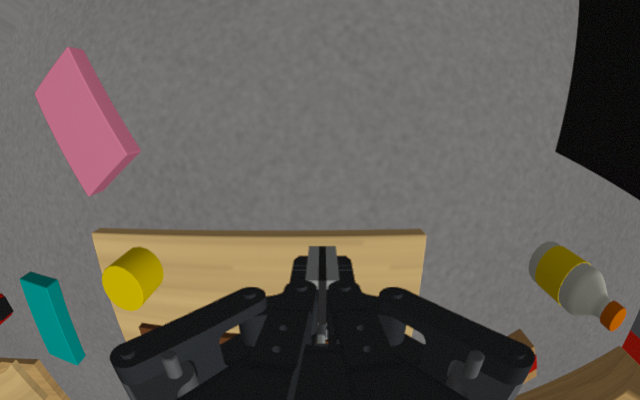

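View pics/side4.png

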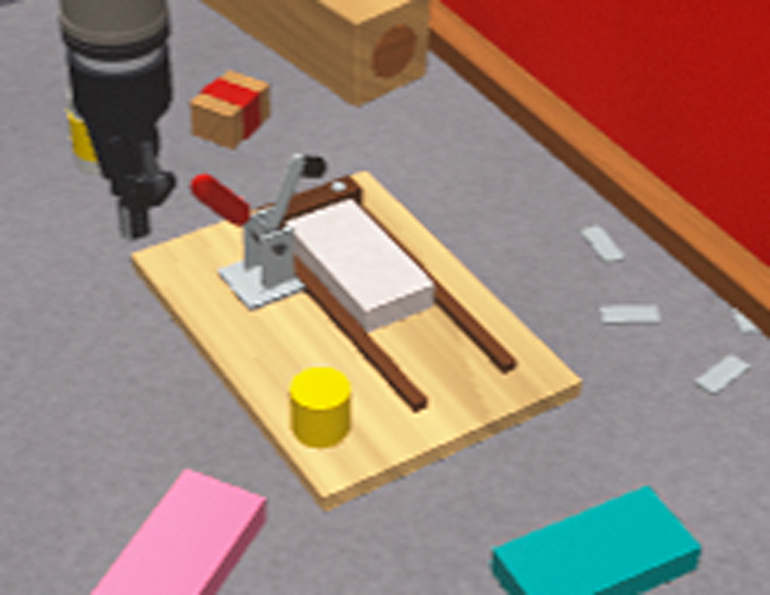

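The board is tight against the stop (scene and side views), with the clamp open and the fingers on the robot's side of the red handle tip (side crop ~(200,183)). The other objects haven't moved. Next I push the handle in +x.

Call:
step_arm([
  [0.01,-0.002,0.01,0,0,0,1],
  [0.02,-0.002,0.01,0,0,0,1],
  [0.03,-0.002,0.01,0,0,0,1],
  [0.037,-0.002,0.011,0,0,0,1],
  [0.044,-0.002,0.012,0,0,0,1],
  [0.05,-0.002,0.014,0,0,0,1],
])

```text
t: 9.03
eef_pos: [0.4903, 0.1653, 0.1346]
tool_rot: [-0.004, 0.002, 1.0, -0.001]
contact_force: [-10.3, 0.1, 4.5]
gripper_width: 0.003
```

```bash
python3 look.py 5 side scene
```

```text
9.1333 [0.493  0.1654 0.1351] [-3.6781 -0.2641 -2.0635]
```

View pics/side5.png

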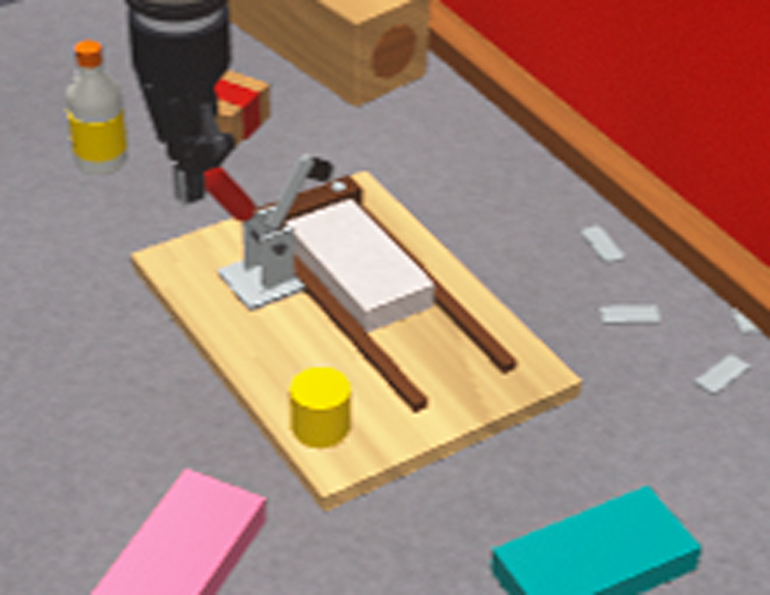

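The fingertips are pressing squarely on the end of the handle (side crop ~(212,178)), and the handle has started to turn. Continuing.

Call:
step_arm([
  [0.006,0,0.002,0,0,0,1],
  [0.012,0,0.004,0,0,0,1],
  [0.018,0,0.006,0,0,0,1],
  [0.024,0,0.008,0,0,0,1],
  [0.03,0,0.009,0,0,0,1],
  [0.035,0,0.01,0,0,0,1],
  [0.04,0,0.01,0,0,0,1],
  [0.045,0,0.01,0,0,0,1],
  [0.05,0,0.01,0,0,0,1],
  [0.054,0,0.01,0,0,0,1],
])

```text
t: 9.97
eef_pos: [0.5486, 0.1653, 0.1452]
tool_rot: [0.0, 0.003, 1.0, -0.0]
contact_force: [-0.0, 0.3, -0.5]
gripper_width: 0.001
```

```bash
python3 look.py 6 side scene
```

```text
10.0667 [0.5486 0.1653 0.1452] [-1.2067  0.277   0.7325]
```

View pics/side6.png

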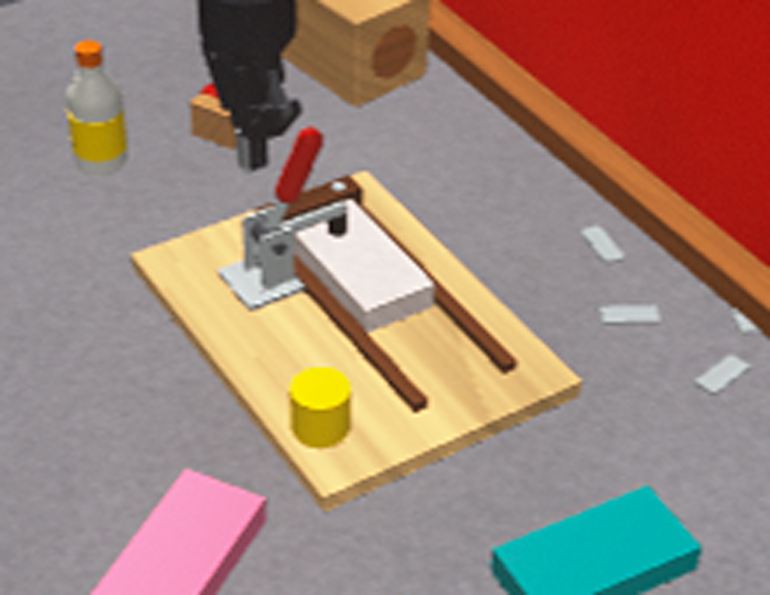

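The clamp snapped over: the handle leans away (crop ~(300,165)), the bar is level and the foot rests on the board at ~(338,222). Retreating.

Call:
step_arm([
  [-0.02,0,0,0,0,0,1],
  [-0.05,0,0.02,0,0,0,1],
  [-0.08,0,0.05,0,0,0,1],
  [-0.1,0,0.09,0,0,0,1],
  [-0.1,0,0.1,0,0,0,1],
  [-0.1,0,0.1,0,0,0,1],
  [-0.1,0,0.1,0,0,0,1],
  [-0.1,0,0.1,0,0,0,1],
])

```text
t: 10.73
eef_pos: [0.4475, 0.1652, 0.2445]
tool_rot: [-0.0, 0.002, 1.0, -0.0]
contact_force: [-0.9, 0.4, -0.4]
gripper_width: -0.0
```

```bash
python3 look.py 7 side scene
```

```text
10.8333 [0.4474 0.165  0.2439] [-0.8186  0.0893  0.2717]
```

View pics/side7.png

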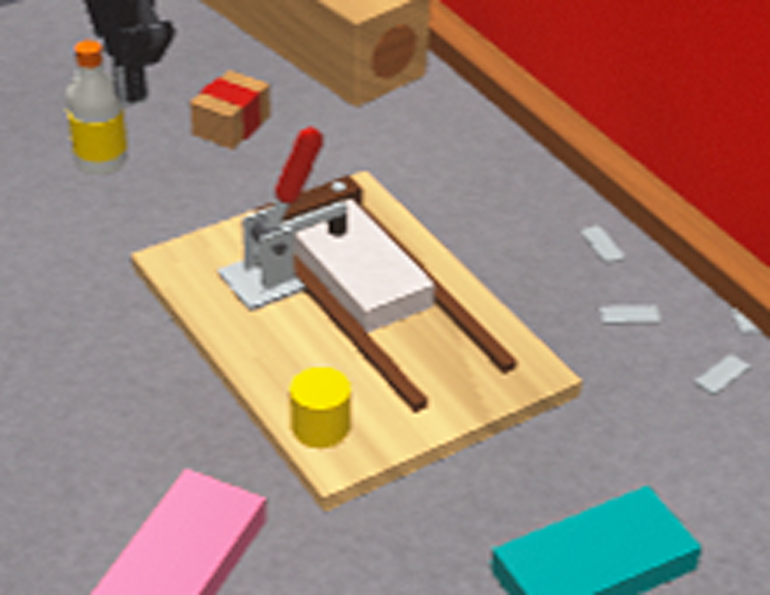

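View pics/scene7.png

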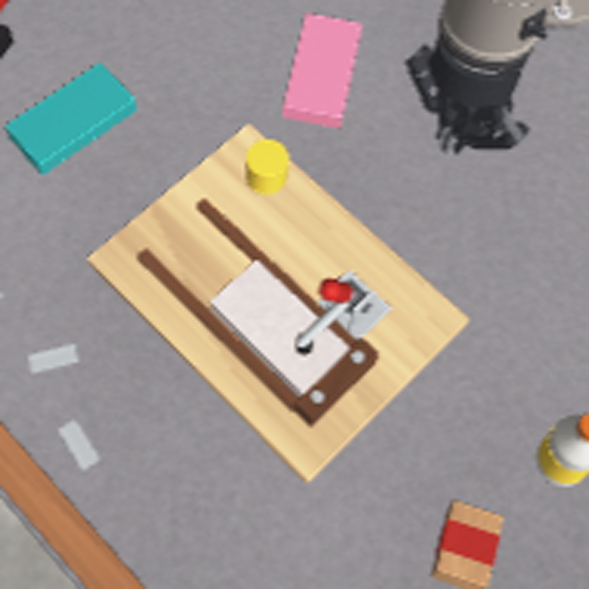

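Both views show the board tight against the stop with the foot on it (scene crop ~(304,347)). The arm is clear and the tin, box, bottle and look-alikes haven't moved.

```bash
python3 -c "
from station import bot
print(bot.hand_in())"
```

```text
the job is handed in; nothing more can be done
None
```

The board is against the stop with the clamp closed on it. I handed the job in at about 10.8 s, and no verdict came back.

- **Board:** I pushed the white board about 85 mm along the channel with closed fingertips. The push force jumped to about 8 N at the stop while the clamp was still open. Both cameras then showed no gap, with the board lying flat.
- **Clamp:** I pushed the red handle over centre in +x, and it snapped over. The last pictures show the bar level, the foot on the board and the handle leaning away. I had no direct reading of the foot's force or the clamp's angle, so those rest on the pictures.
- **Surroundings:** The arm was clear with no real contact force (under 1 N). The tin, box and bottle look unmoved. The stapler was outside the last crops, but the arm never went near it.
- **Disagreement:** The two fixed cameras differed by about 6 mm in the jig's y position. The wrist camera gave a value between them, and I relied on the force at the stop instead.

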